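# Scan the tall carton's label

## Task

Draw the hand scanner up out of its holder, turn it so that its head leans about 40 degrees from upright, and aim it from in front, slanting down, at the middle of the striped label on the taller carton, with the nose about 10 cm from the label. Finish while still holding the scanner raised and steady in that aim: do not put it down or let go. Do not shift the cartons or disturb anything else on the stand.

Things in the scene. Friction and masses are not known exactly. Their poses are not given: they have to be found in the camera images.
- scanner: Grey hand scanner, 0.13 to 0.25 kg, at first upright, nose down in the holder. Head 40 (x) x 36 (y) x 110 (z) mm, black nose; handle 26 mm wide, 28 thick, leaves the head's -x side at z 83 mm and ends at x -116, z 96 mm. Origin: middle of the nose face; +z from the nose back along the head (up at the start), beam along -z. Centre of mass about x -10, z 60 mm.
- head_grip (a point): Middle of the scanner's head above the cup (scanner frame 0, 0, 85 mm). The head's flat sides, 36 mm apart along y, can be gripped from z 65 to 105 mm.
- nose (a point): Middle of the scanner's nose face (the scanner's origin), where the beam leaves.
- spot (a point): Imaginary point 100 mm in front of the nose on the beam (scanner frame 0, 0, -100 mm).
- holder: Fixed holder: black foot plate 120 x 100 x 12 mm with a grey square cup in the middle, open on top, 56 x 52 mm outside (lip 66 x 62), 46 x 42 mm inside, inner floor at height 17 mm, rim at 62 mm. Origin: middle of the underside, z up. The scanner's nose rests on the inner floor with 3 mm play on each side; it must rise 45 mm to clear the rim.
- tall_carton: The taller cardboard carton, 80 (x) x 130 (y) x 150 (z) mm, 0.6 kg, standing loose. Origin: middle of the underside; the face with the label is its -x face, roughly towards the robot.
- tall_carton_label (a point): Middle of the striped label (74 x 46 mm) on the taller carton: 40 mm in -x from the carton's origin, 95 mm up.
- low_carton: The lower cardboard carton, 80 (x) x 130 (y) x 85 (z) mm, with the same kind of label (middle 40 mm up on its -x face); not the one to scan. It may stand to the left or right of the taller one. Origin: middle of the underside.
- glue_bottle: Bystander: glue bottle, 55 mm across, 160 mm high. Origin: middle of the underside.
- oval_box: Bystander: small oval wooden box, 64 x 86 x 42 mm. Origin: middle of the underside.
- tape_roll: Bystander: roll of tape lying flat, 98 mm across, 25 mm high. Origin: middle of the underside.
- rubber_stamp: Bystander: wooden hand stamp standing upright, 32 x 44 x 68 mm. Origin: middle of the underside.

How it is judged:
On the way:
1. the scanner is drawn up out of the holder, its nose clear above the rim, and held by the fingers (z of nose in the frame of holder above 0.075 m and contact force between scanner and the fingers above 1 N and contact force between scanner and holder below 0.1 N), for 0.2 s.
At the end, for the whole second after the job is handed in: Fingers hold the scanner still (<20 mm/s, <0.15 rad/s), nose >110 mm up, clear of holder and cartons, head 0.44 to 1.0 rad from upright and <1.15 rad off the label's normal; the point 100 mm before the nose is <30 mm from the middle of the tall carton's label; both cartons moved <15 mm (distance between spot and tall_carton_label below 0.03 m and angle between scanner's own z axis and vertical between 0.44 and 1 rad and angle between the z axis of scanner and the x axis of tall_carton, either way round below 1.15 rad and contact force between scanner and the fingers above 1 N and height (world z) of nose above 0.11 m and contact force between scanner and holder below 0.1 N and contact force between scanner and tall_carton below 0.1 N and contact force between scanner and low_carton below 0.1 N and linear speed of scanner below 0.02 m/s and angular speed of scanner below 0.15 rad/s and distance of each of tall_carton, low_carton from where it was at the start of the episode below 0.015 m); the arm keeps its last pose, push and grip.
It fails at once if a carton is shifted by more than 20 mm (distance of any of tall_carton, low_carton from where it was at the start of the episode above 0.02 m).
It fails at once if a bystander is shifted by more than 25 mm or tipped over (distance of any of glue_bottle, oval_box, tape_roll, rubber_stamp from where it was at the start of the episode above 0.025 m or angle between any of glue_bottle, oval_box, tape_roll, rubber_stamp's own z axis and vertical above 0.5 rad).
It also fails if it takes over 34 s, if anything falls off the work surface, if the arm or the gripper's body presses on something with over 40 N, if the wrist force passes 120 N, or if a joint passes its speed limit or range.

## Robot

A 6-joint arm with a two-finger parallel gripper is mounted at the origin on a cart in front of the work surface, level with it; the furniture and walls round the work are solid. World frame = base frame: x ahead of the robot, y to its left, z up, the work surface at z = 0. Lengths are in m, angles in rad, forces in N, time in s.
With the tool pointing down it reaches from about 0.35 to 0.925 m from the base axis. Payload 6.4 kg.
Tool frame: the origin (TCP) lies on the centre line of the jaws, within the pads' length; the fingertips stand 19 mm ahead of it and the grasp point (between the pads) is the TCP; z points along the fingers, y is the direction in which the jaws open and shut (so a half turn about z gives the same grasp; the last joint's range is limited). The gripper opens to 85 mm and grips with 20 to 120 N. Pads are 22 mm wide; open, the fingers measure 114 mm over their backs; the gripper's body (76 mm by 85 mm) begins 54 mm behind the grasp point. The pads swing forward as they close: fully open they stand 13 mm farther back than shut.
Start: joints at [1.073, 0.245, 1.558, -0, 1.339, -0.174], TCP at [0.207, 0.616, 0.25] pointing down, gripper open.
Joint ranges: [-3.13, 3.13], [-1.02, 2.26], [0.13, 2.54], [-0.95, 4.09], [0.21, 2.88], [-2.74, 2.74]. Speed limits (rad/s): [2.57, 2.57, 3.14, 3.14, 3.14, 3.14].

## Interface

Orientations are given as a unit quaternion [w, x, y, z].
In Python, from cell import * gives the robot as it stands.
- The arm moves only by the shell command python3 -m crank 'ROWS' [FORCE]. ROWS is a JSON object of lists of equal length, an entry for each row: "dp": the shift along the tool's x, y, z in cm, a list of three; "spin": the turn about the tool's z in degrees; "jaw": the finger opening in cm, from 0 to 8.54. A call has 1 to 12 rows; each row is the pose to reach, as a shift and turn from the pose commanded when the call began, along the tool's axes at that moment; what a row does not reach only later rows make up. A row lasts 1/12 s, in which the tool goes at most 41.7 mm and 7.16 degrees, less where a joint would pass 70% of its speed; a pose out of reach is approached as far as the arm can. A call with a gripper value outside its range is refused whole. The fingers move at their own pace and stop on an object; FORCE is the grip in N (left out, the last holds). Time passes only in rows, so rows that repeat a pose let the fingers close. It gives the time, the measured TCP pose, the force and the opening at its end, in the units of the state.
- read_state(): the state, without advancing time (a new reading comes with each control period).
- capture(name): name is "scene" or "top" or "wrist"; returns a dict with "frame" (480x640x3 uint8, red, green, blue), "vertical_fov" (degrees; the focal length in pixels is half the picture's height over the tangent of half this angle, whatever the lens; pixels are square), "cx", "cy" (the principal point, pixels), "position" and "attitude" of the camera in the world; the wrist camera has in their place "mount" (4x4, takes a point from camera to tool coordinates, whose origin is the TCP and whose axes are the flange's). Camera axes: x right, y down, z forward; pixel columns grow to the right and rows downward; lengths in m; the calibration is good to about 2 mm. The wrist camera is an equidistant fisheye: a pixel r from the principal point sees the ray r / f radians off the axis. A picture is of the moment at which its call begins: read the wrist's pose just before it. There is no depth.
- sign_off(): hands the job in, once; it reports no verdict.
The state is a dict: "time": time; "joints": joint angles; "dq": joint speeds; "joint_torque": joint torques, N m; "position": TCP position; "orientation": TCP orientation; "contact_force": force on the tool from outside, world axes, zero at the start; "torque": the same for the moment, N m; "grip_width": finger opening in m.
Only numpy, scipy, OpenCV 4.12 (cv2) and the standard library are available. Lean on these libraries where they do the work, as an engineer would, in place of code of your own. Each camera call takes 0.05 s, during which the arm holds its last target.

## Working session

There is one attempt and no reset: what is moved stays moved. The work goes in short steps, Python scripts to look and compute and a shell command to move; the robot and the scene stay as the last step left them, time stands still between calls to the robot, and variables do not carry over. Pictures are saved under pics/ and viewed, and the job is handed in when it is done.

```bash
ls; mkdir -p pics
python3 - <<'E'
from cell import *
import cv2
s=read_state(); print(s)
for n in ("scene","top","wrist"):
    c=capture(n); cv2.imwrite(f"pics/{n}0.png",c["frame"][:,:,::-1])
    print(n,{k:v for k,v in c.items() if k!="frame"})
E
```

```text
pics
{'time': 0.0, 'joints': array([ 1.07289457e+00,  2.45798294e-01,  1.55902202e+00, -1.55281673e-05,
        1.33869378e+00, -1.74118001e-01]), 'dq': array([-6.23422106e-05,  6.33086154e-04,  6.73896675e-05, -1.58568961e-03,
        1.76296210e-05,  1.05653639e-03]), 'joint_torque': array([-1.96188113e-03, -4.29502487e+01, -3.26128042e+01, -1.44765072e-04,
        5.27877593e-03,  1.94998006e-05]), 'position': array([0.20655654, 0.61575513, 0.24918608]), 'orientation': array([-3.09638566e-04,  1.61183792e-01,  9.86923939e-01, -9.09482513e-04]), 'contact_force': array([ 0.91974054, -1.1879116 , -0.51579199]), 'torque': array([ 0.00049544,  0.01688019, -0.00123892]), 'grip_width': 0.08535984089552545}
scene {'vertical_fov': 55.70693281868664, 'cx': 318.3418848302415, 'cy': 247.6147589883931, 'position': array([ 0.08492914, -0.30796838,  0.70417677]), 'attitude': array([-0.3069099 ,  0.81865836, -0.45223565,  0.17631708])}
top {'vertical_fov': 48.8373158686689, 'cx': 309.1114792971749, 'cy': 237.49580921254176, 'position': array([ 0.41296747, -0.0085294 ,  1.28428983]), 'attitude': array([ 0.04686471, -0.70444106,  0.70727473, -0.03645467])}
wrist {'vertical_fov': 65.70646984690485, 'cx': 315.81030652043995, 'cy': 236.35196348519682, 'mount': array([[ 7.73409041e-04, -9.62057441e-01, -2.72845896e-01,
         6.85098160e-02],
       [ 9.99999390e-01,  5.29035120e-04,  9.69215221e-04,
         7.14825400e-04],
       [-7.88095653e-04, -2.72846479e-01,  9.62057263e-01,
        -1.24074073e-01],
       [ 0.00000000e+00,  0.00000000e+00,  0.00000000e+00,
         1.00000000e+00]])}
```

View pics/scene0.png

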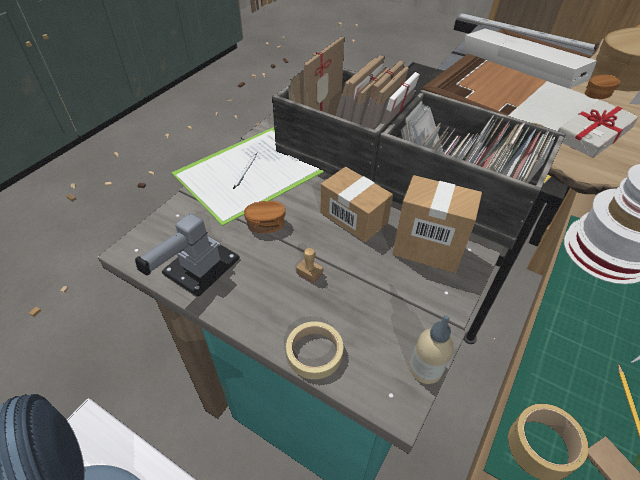

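View pics/top0.png

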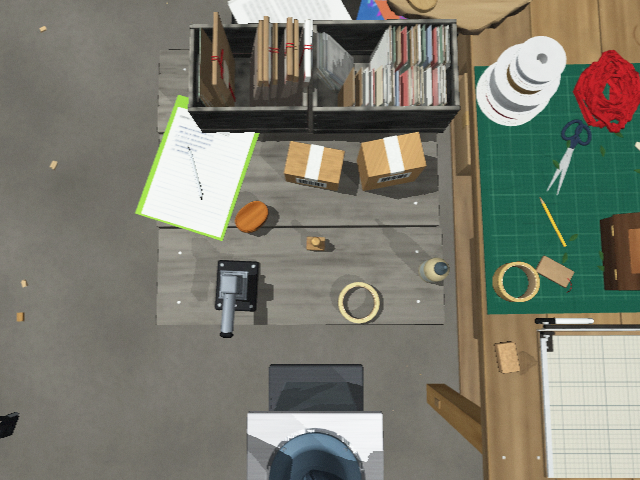

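View pics/wrist0.png

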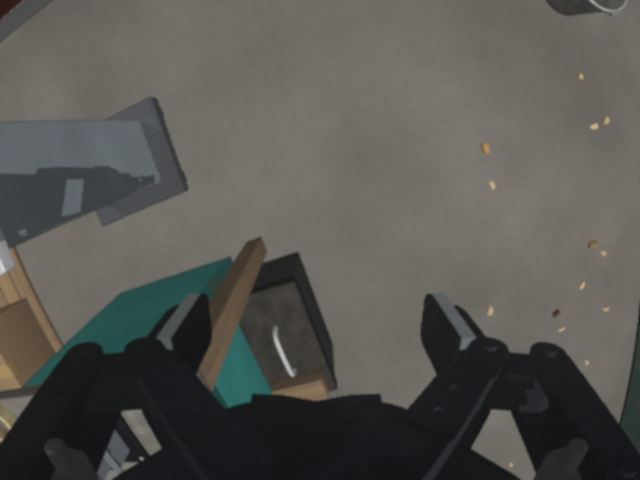

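```bash
cat > h.py <<'E'
import numpy as np, cv2
from scipy.spatial.transform import Rotation as R
from cell import *
def rot(q): return R.from_quat([q[1],q[2],q[3],q[0]])
def ray(c,u,v):
    f=240/np.tan(np.radians(c["vertical_fov"])/2)
    d=np.array([(u-c["cx"])/f,(v-c["cy"])/f,1]); d/=np.linalg.norm(d)
    return c["position"], rot(c["attitude"]).apply(d)
def onz(c,u,v,z):
    p,d=ray(c,u,v); return p+d*(z-p[2])/d[2]
def tri(c1,uv1,c2,uv2):
    p1,d1=ray(c1,*uv1);p2,d2=ray(c2,*uv2)
    A=np.stack([d1,-d2],1); t=np.linalg.lstsq(A,p2-p1,rcond=None)[0]
    a=p1+d1*t[0];b=p2+d2*t[1]; return (a+b)/2,np.linalg.norm(a-b)
def proj(c,P):
    f=240/np.tan(np.radians(c["vertical_fov"])/2)
    q=rot(c["attitude"]).inv().apply(np.array(P)-c["position"]); return q[...,0]/q[...,2]*f+c["cx"],q[...,1]/q[...,2]*f+c["cy"]
E
python3 - <<'E'
import cv2
def crop(n,x,y,w,h,k,o):
    im=cv2.imread(f"pics/{n}0.png")[y:y+h,x:x+w]; cv2.imwrite(f"pics/{o}.png",cv2.resize(im,None,fx=k,fy=k,interpolation=cv2.INTER_CUBIC))
crop("scene",90,190,160,120,5,"c1"); crop("scene",310,160,180,120,4,"c2")
crop("top",190,240,100,110,5,"c3"); crop("top",270,120,180,120,4,"c4")
E
```

```text
(no output)
```

View pics/c1.png

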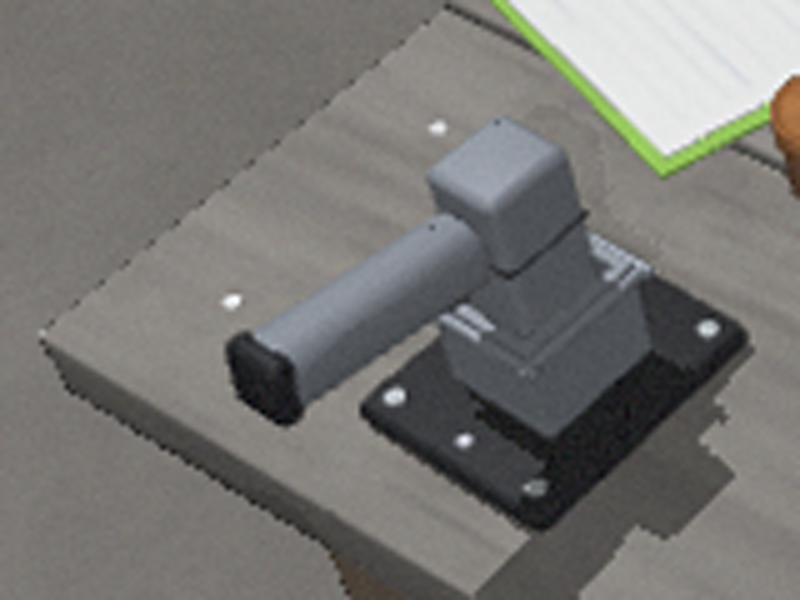

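View pics/c2.png

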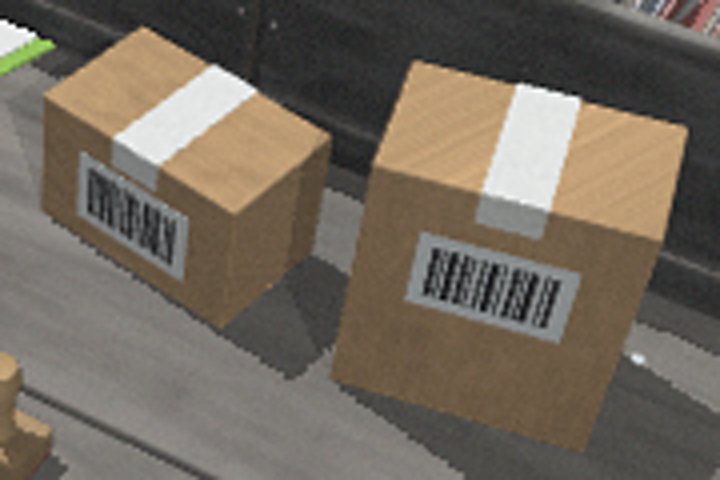

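View pics/c3.png

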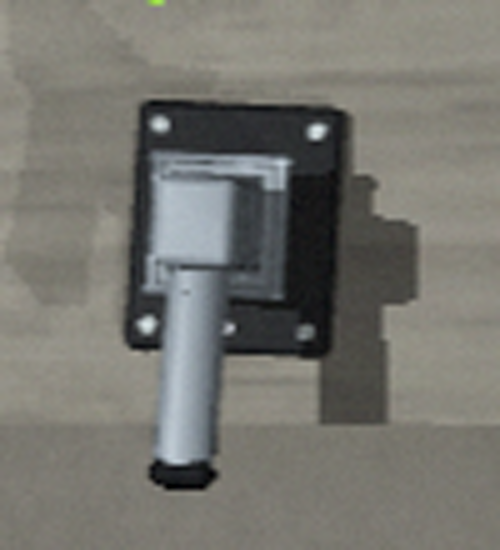

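View pics/c4.png

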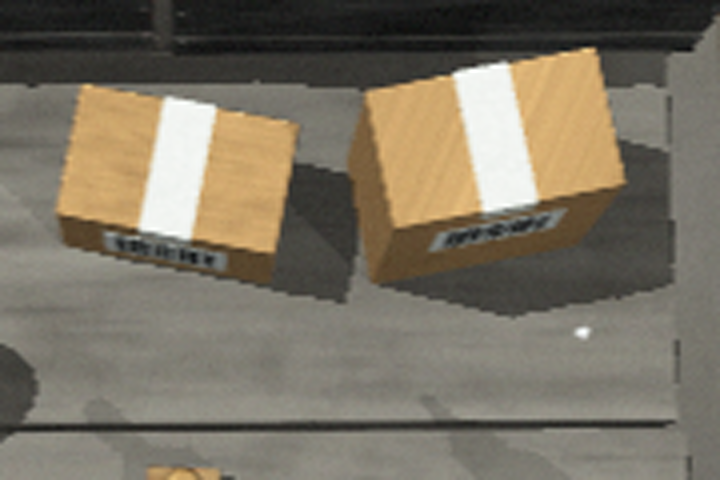

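Run:
```python
from h import *
np.set_printoptions(precision=4,suppress=True)
t=capture("top"); s=capture("scene")
T=lambda x,y:(190+x/5-.4,240+y/5-.4)
S=lambda x,y:(90+x/5-.4,190+y/5-.4)
T4=lambda x,y:(270+x/4-.4,120+y/4-.4)
S4=lambda x,y:(310+x/4-.4,160+y/4-.4)
pl=[onz(t,*T(*p),.012)[:2] for p in [(142,100),(348,107),(327,357),(127,350)]]
print("plate top",np.mean(pl,0),np.array(pl).tolist())
sc=np.array([onz(t,*T(*p),.012)[:2] for p in [(160,124),(316,131),(305,332),(147,324)]])
print("screws",sc.mean(0),np.degrees(np.arctan2(*(sc[0]-sc[3])[::-1])),np.degrees(np.arctan2(*(sc[1]-sc[2])[::-1])),np.degrees(np.arctan2(*(sc[0]-sc[1])[::-1]))-90)
scs=np.array([onz(s,*S(*p),.012)[:2] for p in [(395,397),(537,487),(709,328)]])
print("screws scene",scs)
hd=np.array([onz(t,*T(*p),.127)[:2] for p in [(158,178),(238,180),(233,267),(155,267)]])
print("head top view",hd.mean(0),hd.tolist())
hs=np.array([onz(s,*S(*p),.127)[:2] for p in [(500,118),(568,152),(497,212),(428,176)]])
print("head scene",hs.mean(0),hs.tolist())
# handle axis end: 
print("handle end tri",tri(t,T(185,470),s,S(245,340)))
# cartons
tt=[(365,92),(595,48),(626,184),(394,228)]; ss=[(415,61),(688,127),(661,240),(373,164)]
P=[]
for a,b in zip(tt,ss):
    r=tri(t,T4(*a),s,S4(*b)); P.append(r[0]); print("tall",r)
P=np.array(P);print(P.mean(0)); print("plane150 top",[onz(t,*T4(*a),.15)[:2] for a in tt],[onz(s,*S4(*b),.15)[:2] for b in ss])
print("label scene/top", tri(t,T4(497,231),s,S4(493,288)))
lt=[(80,85),(299,124),(276,253),(58,213)]
print("low", [onz(t,*T4(*a),.085)[:2] for a in lt])
```

```text
plate top [0.4492 0.1842] [[0.5109732808120373, 0.23051501635910243], [0.5071595819779755, 0.13070693116294077], [0.3875797431493193, 0.139797342883628], [0.3911681768956322, 0.2356493333500991]]
screws [0.4495 0.1861] -2.789745154151677 -2.598074436643017 -2.7996538433115745
screws scene [[0.4046 0.225 ]
 [0.4013 0.1492]
 [0.4974 0.1447]]
head top view [0.4481 0.1843] [[0.46782080467030895, 0.2012866575000073], [0.46681115704972914, 0.16613192342729022], [0.4289053120805888, 0.16782973813416804], [0.42901901667449094, 0.20196061952133532]]
head scene [0.4487 0.1811] [[0.46643572395443134, 0.19664431714149871], [0.4664655923775219, 0.16436808042470225], [0.43085552602400573, 0.16539632542184918], [0.43089009611849116, 0.19787653907365094]]
handle end tri (array([0.3406, 0.1873, 0.1347]), np.float64(0.0037151930072960586))
tall (array([ 0.7584, -0.1078,  0.1488]), np.float64(0.0021780337725457433))
tall (array([ 0.7816, -0.2342,  0.1502]), np.float64(0.0009284102706674021))
tall (array([ 0.7047, -0.2487,  0.1495]), np.float64(9.921357837472825e-05))
tall (array([ 0.6813, -0.1221,  0.1493]), np.float64(0.0012356150606044687))
[ 0.7315 -0.1782  0.1494]
plane150 top [array([ 0.7575, -0.1067]), array([ 0.7815, -0.2338]), array([ 0.7046, -0.2486]), array([ 0.6809, -0.1215])] [array([ 0.7577, -0.1091]), array([ 0.7821, -0.2346]), array([ 0.7041, -0.2487]), array([ 0.681 , -0.1228])]
label scene/top (array([ 0.692 , -0.1866,  0.0953]), np.float64(0.0018263881123839396))
low [array([0.7827, 0.0538]), array([ 0.7584, -0.0737]), array([ 0.6819, -0.0596]), array([0.7064, 0.0665])]
```

```bash
python3 -m crank '{"dp":[[-1.5,-1.4,0],[-4,-3.6,0],[-7.3,-6.6,0],[-10.7,-9.7,0],[-14,-12.7,0],[-17.3,-15.7,0],[-20.7,-18.7,0],[-24,-21.7,0],[-27.3,-24.7,0],[-30.7,-27.8,0],[-34,-30.8,0],[-36.7,-33.2,0]],"spin":[-1,-2,-4,-5,-7,-8,-10,-11,-13,-14,-15,-16],"jaw":[8.5,8.5,8.5,8.5,8.5,8.5,8.5,8.5,8.5,8.5,8.5,8.5]}' 20; python3 -m crank '{"dp":[[0,0,0],[0,0,0]],"spin":[0,0],"jaw":[8.5,8.5]}'
cat > w.py <<'E'
from h import *
import sys
np.set_printoptions(precision=4,suppress=True)
st=read_state(); o=rot(st["orientation"]).as_matrix()
print(st["time"],st["position"],"toolx",o[:,0],"tooly",o[:,1],"z",o[:,2],"F",st["contact_force"],st["grip_width"],"j",st["joints"])
for n in sys.argv[2:]:
    c=capture(n); cv2.imwrite(f"pics/{n}_{sys.argv[1]}.png",c["frame"][:,:,::-1])
E
python3 w.py a wrist scene
```

```text
time: 1.25
position: [0.4376, 0.2041, 0.2505]
orientation: [0.0, 0.022, 1.0, 0.0]
contact_force: [1.7, 0.4, 0.6]
grip_width: 0.0852
time: 1.42
position: [0.4379, 0.2042, 0.2503]
orientation: [-0.0, 0.025, 1.0, 0.0]
contact_force: [-0.2, 0.2, 0.4]
grip_width: 0.0849
1.4167 [0.4379 0.2042 0.2503] toolx [-0.9988  0.0491  0.0001] tooly [0.0491 0.9988 0.0002] z [-0.0001  0.0002 -1.    ] F [-0.2298  0.1957  0.4125] 0.08487518327891824 j [ 0.201  -0.1571  1.9737  0.0002  1.325  -1.3207]
```

View pics/wrist_a.png

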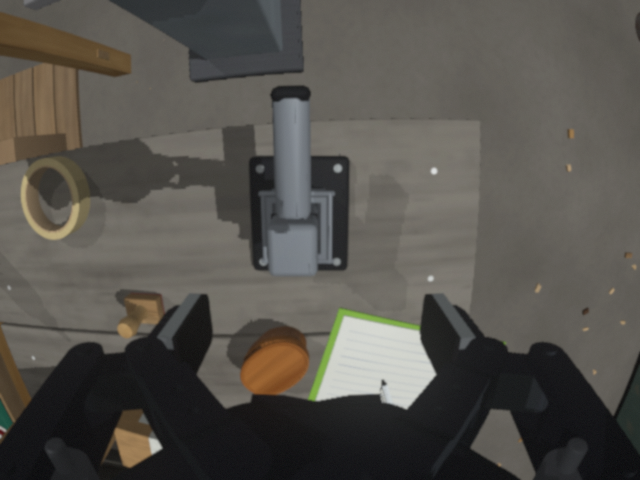

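```bash
python3 -m crank '{"dp":[[-0.6,-1,0],[-1.2,-2,0],[-1.2,-2,3],[-1.2,-2,6],[-1.2,-2,8],[-1.2,-2,8]],"spin":[0,0,0,0,0,0],"jaw":[8.5,8.5,8.5,8.5,8.5,8.5]}'; python3 w.py b wrist scene
```

```text
time: 2.02
position: [0.4451, 0.1849, 0.1656]
orientation: [-0.005, 0.022, 1.0, -0.001]
contact_force: [-0.1, 0.0, -1.1]
grip_width: 0.0853
2.0167 [0.4451 0.1849 0.1656] toolx [-0.999   0.0436  0.0091] tooly [ 0.0436  0.999  -0.0021] z [-0.0091 -0.0017 -1.    ] F [-0.0913  0.0361 -1.1416] 0.08529959952648017 j [ 0.158  -0.052   2.0419 -0.0002  1.1609 -1.3691]
```

```bash
python3 -m crank '{"dp":[[0,0,0],[0,0,0]],"spin":[0,0],"jaw":[8.5,8.5]}'; python3 w.py c wrist top
```

```text
time: 2.28
position: [0.4495, 0.1857, 0.1724]
orientation: [0.002, 0.022, 1.0, 0.0]
contact_force: [0.6, -1.6, 0.3]
grip_width: 0.0848
2.2833 [0.4495 0.1857 0.1724] toolx [-0.999   0.0441 -0.0036] tooly [0.0441 0.999  0.0007] z [ 0.0037  0.0005 -1.    ] F [ 0.6295 -1.5903  0.2572] 0.08484622098851566 j [ 0.1582 -0.0581  2.0341 -0.      1.1619 -1.3685]
```

View pics/wrist_c.png

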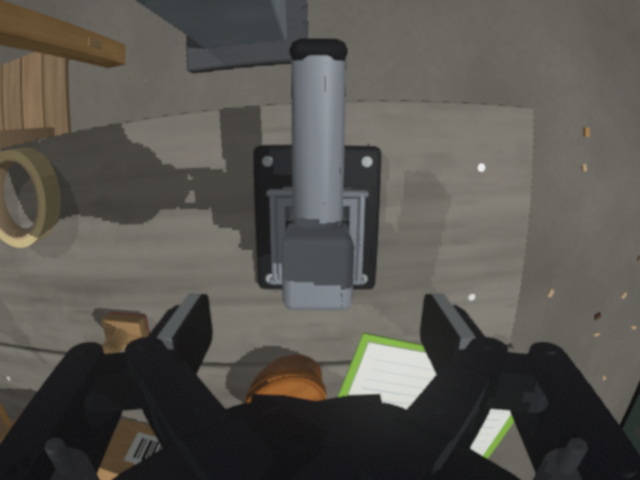

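View pics/scene_b.png

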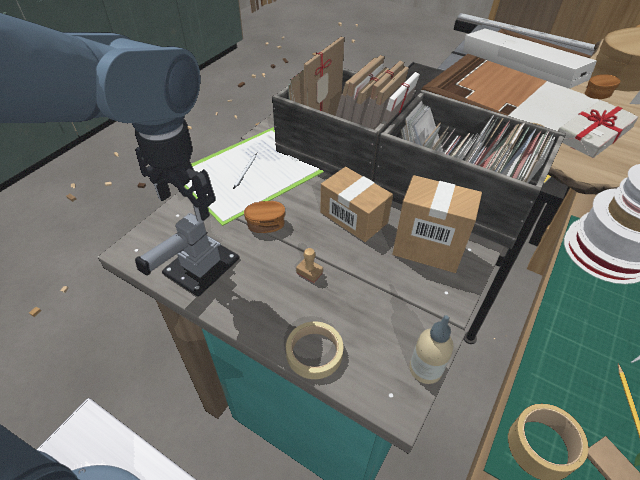

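```bash
python3 -m crank '{"dp":[[0,0,1],[0,0,2.5],[0,0,4],[0,0,5.5],[0,0,6.5],[0,0,7],[0,0,7],[0,0,7]],"spin":[0,0,0,0,0,0,0,0],"jaw":[8.5,8.5,8.5,8.5,8.5,8.5,8.5,8.5]}'; python3 w.py d wrist scene
```

```text
time: 3.05
position: [0.4484, 0.1855, 0.1005]
orientation: [0.0, 0.022, 1.0, 0.0]
contact_force: [-0.4, -0.2, 0.0]
grip_width: 0.0848
3.05 [0.4484 0.1855 0.1005] toolx [-0.999   0.0445 -0.0003] tooly [0.0445 0.999  0.    ] z [ 0.0003  0.     -1.    ] F [-0.4029 -0.1626  0.033 ] 0.08478583921702988 j [ 0.1581  0.0576  2.0703 -0.      1.0134 -1.3682]
```

View pics/wrist_d.png

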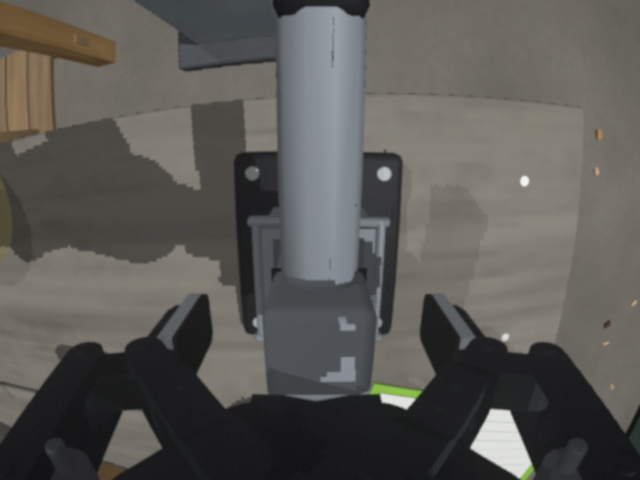

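View pics/scene_d.png

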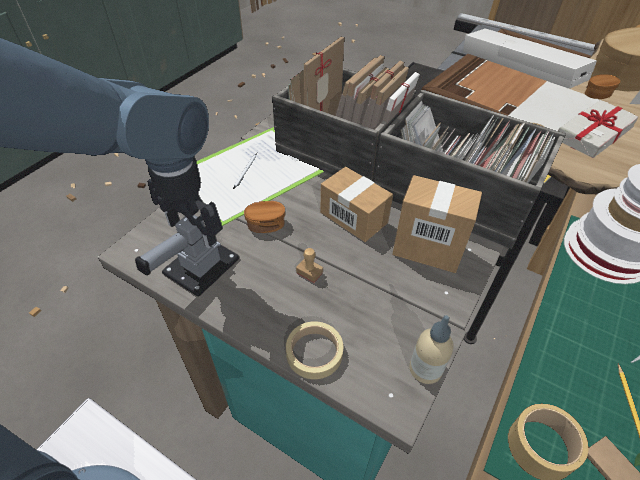

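```bash
python3 -m crank '{"dp":[[0,0,0],[0,0,0],[0,0,0],[0,0,0],[0,0,0],[0,0,0],[0,0,0],[0,0,0]],"spin":[0,0,0,0,0,0,0,0],"jaw":[6.5,5.0,4.2,3.5,3,3,3,3]}' 25; python3 w.py e
```

```text
time: 3.82
position: [0.4484, 0.1855, 0.1006]
orientation: [0.0, 0.022, 1.0, 0.0]
contact_force: [-0.7, 0.8, 3.2]
grip_width: 0.0358
3.8167 [0.4484 0.1855 0.1006] toolx [-0.999   0.0445 -0.0004] tooly [0.0445 0.999  0.    ] z [ 0.0004  0.     -1.    ] F [-0.7297  0.7694  3.2092] 0.03579232231650548 j [ 0.158   0.0573  2.0704 -0.0001  1.0134 -1.3682]
```

```bash
python3 -m crank '{"dp":[[0,0,-0.5],[0,0,-1.2],[0,0,-2],[0,0,-2.8],[0,0,-3.3],[0,0,-3.5],[0,0,-3.5]],"spin":[0,0,0,0,0,0,0],"jaw":[3,3,3,3,3,3,3]}'; python3 w.py f wrist scene
```

```text
time: 4.4
position: [0.4486, 0.1855, 0.1362]
orientation: [0.001, 0.022, 1.0, 0.0]
contact_force: [0.2, 0.3, -1.2]
grip_width: 0.0357
4.4 [0.4486 0.1855 0.1362] toolx [-0.999   0.0445 -0.0016] tooly [0.0445 0.999  0.0003] z [ 0.0016  0.0003 -1.    ] F [ 0.23    0.2711 -1.1762] 0.035735039406751816 j [ 0.158  -0.0041  2.056  -0.      1.088  -1.3682]
```

View pics/wrist_f.png

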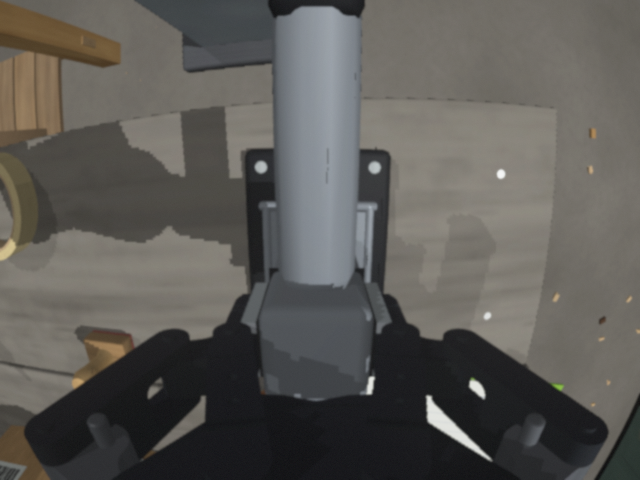

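Run:
```python
import cv2
im=cv2.imread("pics/scene_f.png")[150:310,90:290]; cv2.imwrite("pics/f1.png",cv2.resize(im,None,fx=3.5,fy=3.5,interpolation=cv2.INTER_CUBIC))
```

```text
(no output)
```

View pics/f1.png

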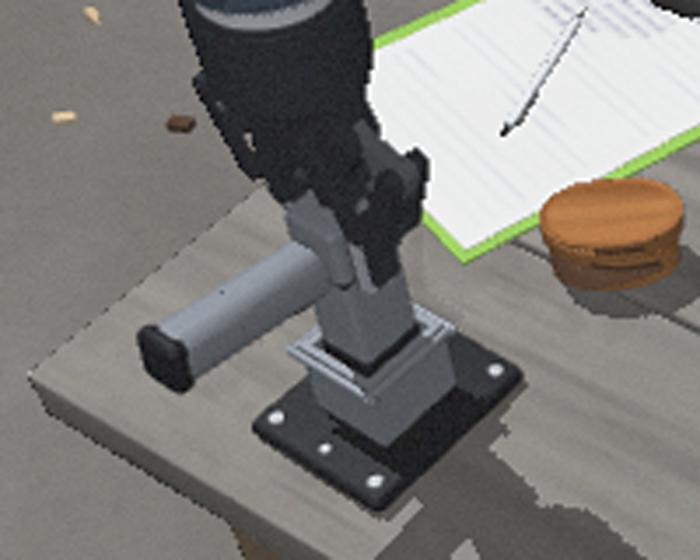

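```bash
python3 -m crank '{"dp":[[0.3,0,0],[0.7,0,-0.1],[1.1,0,-0.1],[1.5,0,-0.2],[1.9,0,-0.2],[2.3,0,-0.2],[2.7,0,-0.2],[2.7,0,-0.2]],"spin":[0,0,0,0,0,0,0,0],"jaw":[3,3,3,3,3,3,3,3]}'; python3 w.py g scene
python3 - <<'E'
import cv2
im=cv2.imread("pics/scene_g.png")[150:310,90:290]; cv2.imwrite("pics/g1.png",cv2.resize(im,None,fx=3.5,fy=3.5,interpolation=cv2.INTER_CUBIC))
E
```

```text
time: 5.17
position: [0.4208, 0.1868, 0.1377]
orientation: [0.0, 0.022, 1.0, 0.0]
contact_force: [3.6, 0.0, 0.9]
grip_width: 0.0358
5.1667 [0.4208 0.1868 0.1377] toolx [-0.999   0.0442 -0.0003] tooly [0.0442 0.999  0.0001] z [ 0.0003  0.0001 -1.    ] F [3.5726 0.0297 0.9241] 0.03580467656725944 j [ 0.1706 -0.0691  2.1158  0.      1.0945 -1.3559]
```

View pics/g1.png

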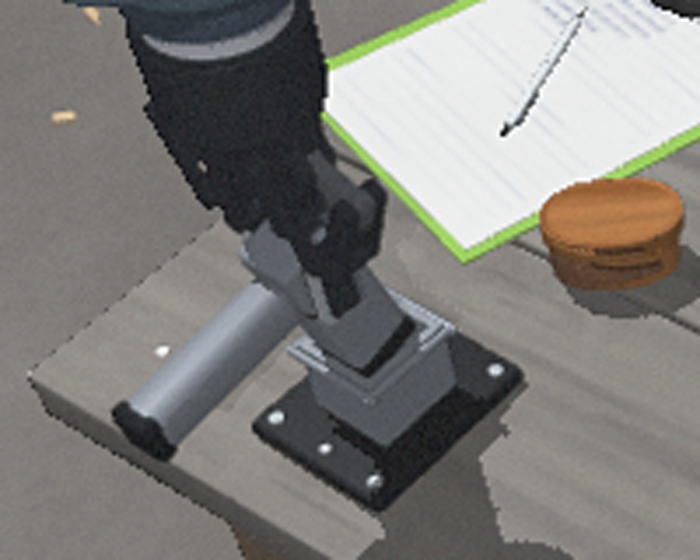

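```bash
python3 -m crank '{"dp":[[0.4,0,0],[0.9,0,0.1],[1.4,0,0.3],[1.9,0,0.4],[2.3,0,0.6],[2.7,0,0.7],[3,0,0.9],[3,0,0.9]],"spin":[0,0,0,0,0,0,0,0],"jaw":[3,3,3,3,3,3,3,3]}'; python3 w.py h scene
python3 - <<'E'
import cv2
im=cv2.imread("pics/scene_h.png")[150:310,90:290]; cv2.imwrite("pics/h1.png",cv2.resize(im,None,fx=3.5,fy=3.5,interpolation=cv2.INTER_CUBIC))
E
```

```text
time: 5.88
position: [0.3901, 0.188, 0.1278]
orientation: [-0.001, 0.022, 1.0, -0.0]
contact_force: [2.4, -0.7, 1.9]
grip_width: 0.0357
5.8833 [0.3901 0.188  0.1278] toolx [-0.999   0.0443  0.0018] tooly [ 0.0443  0.999  -0.0002] z [-0.0018 -0.0001 -1.    ] F [ 2.3999 -0.7315  1.8909] 0.03574795275265811 j [ 0.1859 -0.1228  2.1857  0.0003  1.0804 -1.3407]
```

View pics/h1.png

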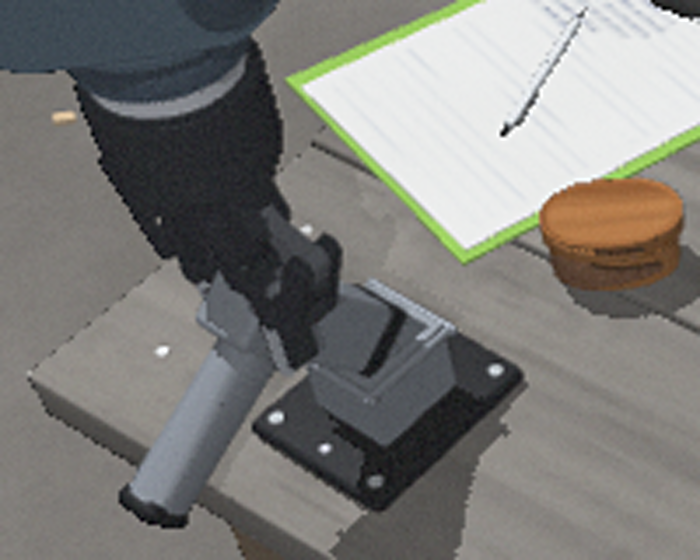

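```bash
python3 -m crank '{"dp":[[0,0,0],[0,0,-0.3],[0,0,-1],[0,0,-2.5],[0,0,-4],[0,0,-6],[0,0,-8],[0,0,-10],[0,0,-11.5],[0,0,-12],[0,0,-12],[0,0,-12]],"spin":[0,0,0,0,0,0,0,0,0,0,0,0],"jaw":[3,3,3,3,3,3,3,3,3,3,3,3]}' 60; python3 w.py i scene wrist top
python3 - <<'E'
import cv2
im=cv2.imread("pics/scene_i.png")[100:310,50:290]; cv2.imwrite("pics/i1.png",cv2.resize(im,None,fx=2.8,fy=2.8,interpolation=cv2.INTER_CUBIC))
E
```

```text
time: 6.93
position: [0.3905, 0.1878, 0.2473]
orientation: [-0.001, 0.022, 1.0, -0.0]
contact_force: [0.3, -0.3, -1.6]
grip_width: 0.0354
6.9333 [0.3905 0.1878 0.2473] toolx [-0.999   0.0445  0.0022] tooly [ 0.0445  0.999  -0.0005] z [-0.0022 -0.0004 -1.    ] F [ 0.3196 -0.3162 -1.6292] 0.03537990069265597 j [ 0.1855 -0.2901  2.0893  0.      1.3446 -1.3408]
```

View pics/i1.png

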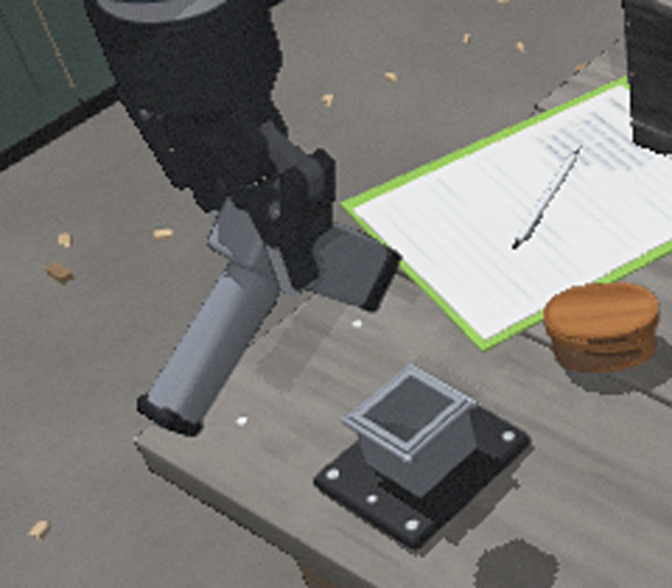

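View pics/wrist_i.png

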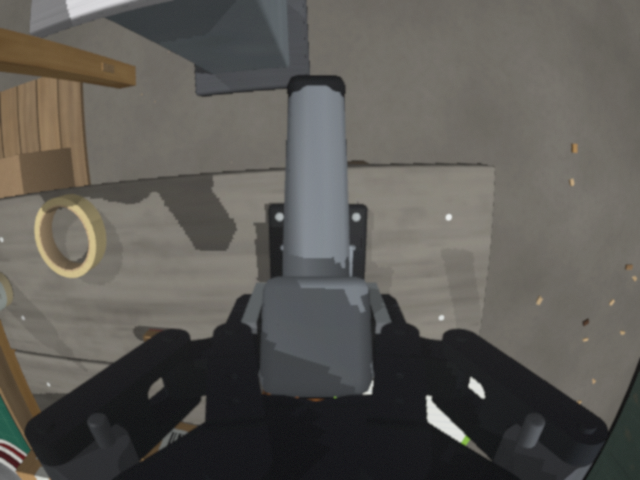

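View pics/top_i.png

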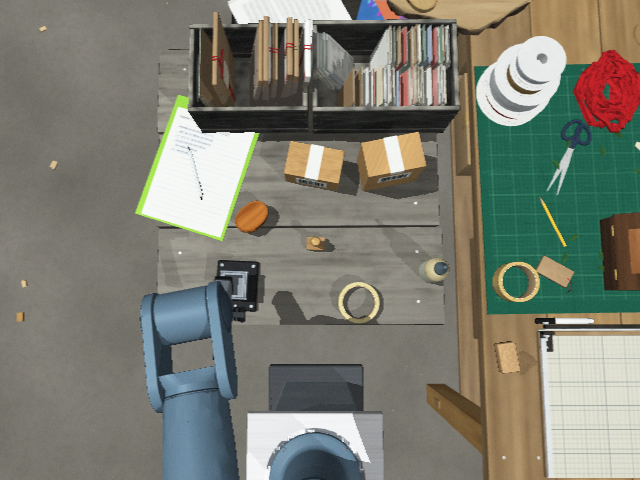

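Run:
```python
import cv2
im=cv2.imread("pics/scene_i.png")[160:260,90:210]; cv2.imwrite("pics/i2.png",cv2.resize(im,None,fx=6,fy=6,interpolation=cv2.INTER_CUBIC))
```

```text
(no output)
```

View pics/i2.png

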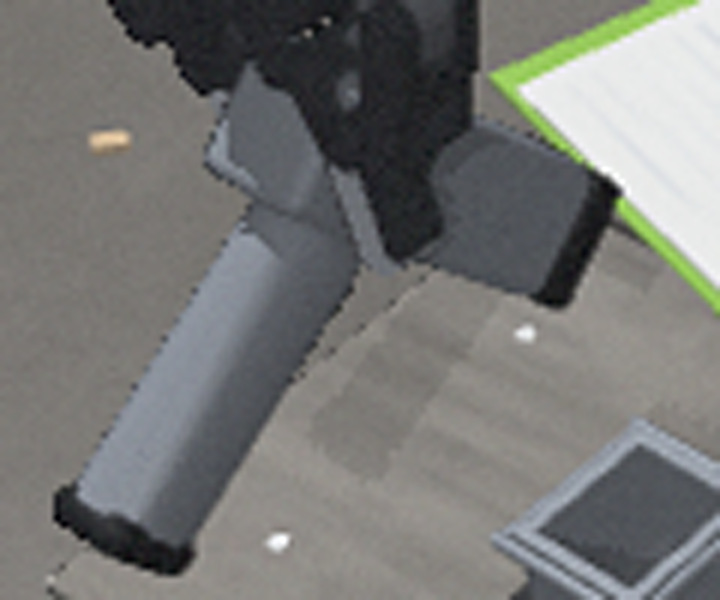

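Run:
```python
from h import *
np.set_printoptions(precision=4,suppress=True)
s=capture("scene"); st=read_state(); o=rot(st["orientation"]).as_matrix(); tcp=st["position"]
n=o[:,1]; q=tcp-n*.018; fx=-o[:,0]
def pl(x,y):
    p,d=ray(s,90+x/6-.4,160+y/6-.4); P=p+d*((q-p)@n)/(d@n); r=P-tcp; return np.array([r@fx,r[2]])*1000
a,b=pl(570,305),pl(620,190); c,d=pl(425,262),pl(535,297); e=pl(485,118); f=pl(590,175)
print(a,b,np.linalg.norm(a-b),"tilt x",np.degrees(np.arctan2(*(b-a)[::-1])))
print(c,d,"edge tilt",90+np.degrees(np.arctan2(*(d-c)[::-1])), e,f,90+np.degrees(np.arctan2(*(f-e)[::-1])))
print("nose mid",(a+b)/2,np.linalg.norm((a+b)/2),"vector tilt",90+np.degrees(np.arctan2(*((a+b)/2)[::-1])))
```

```text
[ 46.872  -73.6069] [ 72.7194 -49.8518] 35.10540430864629 tilt x 42.584622392435946
[  8.3724 -28.0851] [ 36.8215 -62.7053] edge tilt 39.411556569388694 [37.8284 -0.2595] [ 64.406  -38.4533] 34.832551036111575
nose mid [ 59.7957 -61.7294] 85.94206247414694 vector tilt 44.088394197287954
```

Run:
```python
from h import *
t=cv2.imread("pics/top0.png")[240:300,400:470]; s=cv2.imread("pics/scene0.png")[305:395,395:470]
cv2.imwrite("pics/b1.png",np.hstack([cv2.resize(t,(350,400),interpolation=2)[:,:],cv2.resize(s,(350,400),interpolation=2)]))
```

```text
(no output)
```

View pics/b1.png

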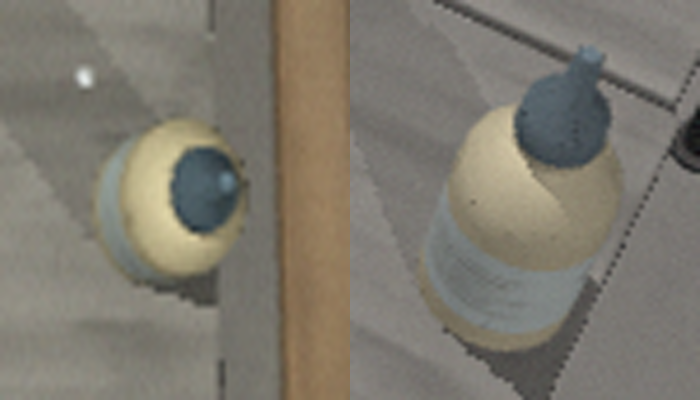

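Run:
```python
from h import *
np.set_printoptions(precision=4,suppress=True)
t=capture("top"); s=capture("scene")
print(tri(t,(445.3,267.4),s,(446.8,317.2)), onz(t,445.3,267.4,.16))
L=np.array([.6922,-.1855,.095])
for yaw in (10.5,5,0):
    f=np.array([np.cos(np.radians(yaw)),np.sin(np.radians(yaw)),0]); T=L-.126*f+[0,0,.136]
    a=np.radians(42); up=np.array([0,0,1])
    X=f*np.cos(a)+up*np.sin(a); Z=-f*np.sin(a)+up*np.cos(a)
    nose=T+f*.060-up*.062
    print(yaw,T,"nose",nose,"handle end",nose-.118*X+.096*Z,"bottom",nose-.118*X+.082*Z)
```

```text
(array([ 0.4811, -0.281 ,  0.1611]), np.float64(0.0012299482392912986)) [ 0.4809 -0.2806  0.16  ]
10.5 [ 0.5683 -0.2085  0.231 ] nose [ 0.6273 -0.1975  0.169 ] handle end [ 0.4779 -0.2252  0.1614] bottom [ 0.4871 -0.2235  0.151 ]
5 [ 0.5667 -0.1965  0.231 ] nose [ 0.6265 -0.1913  0.169 ] handle end [ 0.4751 -0.2045  0.1614] bottom [ 0.4844 -0.2037  0.151 ]
0 [ 0.5662 -0.1855  0.231 ] nose [ 0.6262 -0.1855  0.169 ] handle end [ 0.4743 -0.1855  0.1614] bottom [ 0.4836 -0.1855  0.151 ]
```

```bash
python3 -m crank '{"dp":[[-0.4,-0.8,0],[-1.2,-2.3,0],[-2.2,-4.4,0],[-3.5,-6.7,0],[-4.7,-9.1,0],[-5.9,-11.5,0],[-7.2,-13.9,0],[-8.4,-16.3,0],[-9.5,-18.4,0],[-10.3,-20,0],[-10.8,-21,0],[-10.8,-21,0]],"spin":[0,0,-1,-1,-2,-2,-3,-3,-4,-4,-4,-4],"jaw":[3,3,3,3,3,3,3,3,3,3,3,3]}' 60; python3 w.py j scene wrist
```

```text
time: 8.23
position: [0.4903, -0.0287, 0.2482]
orientation: [-0.0, -0.011, 1.0, -0.0]
contact_force: [-0.3, 0.4, -1.8]
grip_width: 0.0354
8.2333 [ 0.4903 -0.0287  0.2482] toolx [-0.9997 -0.0226  0.0002] tooly [-0.0226  0.9997 -0.0004] z [-0.0002 -0.0004 -1.    ] F [-0.2527  0.3842 -1.8274] 0.03535034121649684 j [-0.2895 -0.1341  1.9573 -0.0005  1.3185 -1.8827]
```

View pics/scene_j.png

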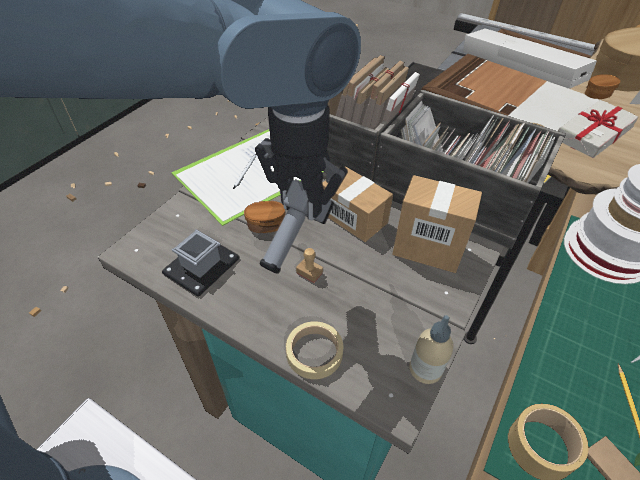

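```bash
python3 -m crank '{"dp":[[-0.4,-0.8,0],[-1,-2.4,0],[-1.9,-4.4,0],[-2.9,-6.8,0],[-4,-9.2,0],[-5,-11.5,0],[-5.9,-13.7,0.3],[-6.6,-15.4,0.8],[-7.1,-16.5,1.3],[-7.3,-16.8,1.7],[-7.3,-16.8,1.7],[-7.3,-16.8,1.7]],"spin":[0,0,-1,-1,-2,-2,-3,-3,-3,-3,-3,-3],"jaw":[3,3,3,3,3,3,3,3,3,3,3,3]}' 60; python3 w.py k scene wrist top
```

```text
time: 9.33
position: [0.5666, -0.1917, 0.2307]
orientation: [-0.001, -0.039, 0.999, 0.001]
contact_force: [-0.5, 0.7, -2.2]
grip_width: 0.0352
9.3333 [ 0.5666 -0.1917  0.2307] toolx [-0.9969 -0.0784  0.0011] tooly [-0.0784  0.9969  0.0011] z [-0.0012  0.001  -1.    ] F [-0.5128  0.6909 -2.1768] 0.03522844910659784 j [-0.5156  0.1444  1.7105  0.0003  1.2882 -2.165 ]
```

View pics/scene_k.png

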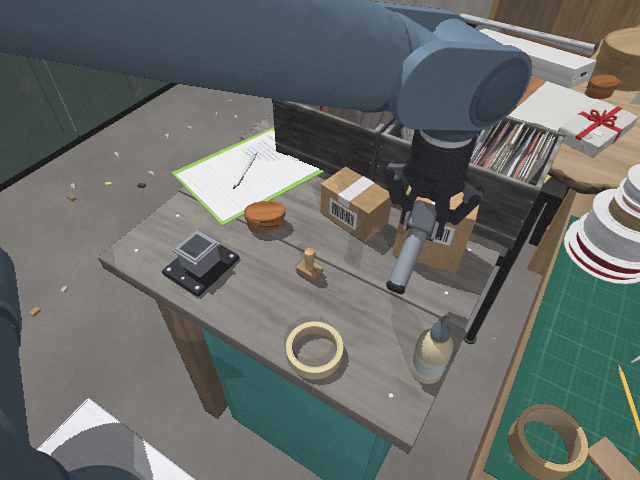

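View pics/top_k.png

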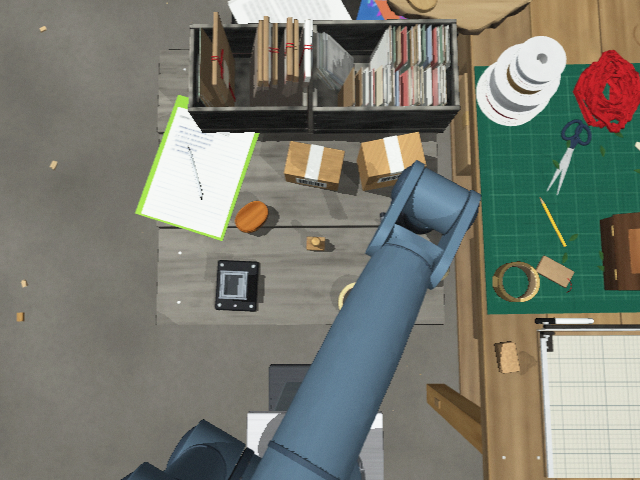

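Run:
```python
import cv2
im=cv2.imread("pics/scene_k.png")[170:290,370:490]; cv2.imwrite("pics/k2.png",cv2.resize(im,None,fx=5,fy=5,interpolation=cv2.INTER_CUBIC))
```

```text
(no output)
```

View pics/k2.png

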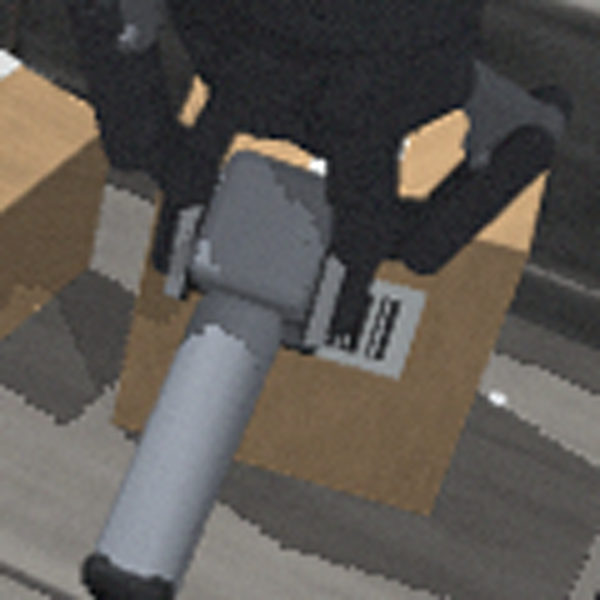

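```bash
python3 -m crank '{"dp":[[0,0,0],[0,0,0],[0,0,0]],"spin":[0,0,0],"jaw":[3,3,3]}' 60; python3 w.py l scene wrist
python3 - <<'E'
import cv2
im=cv2.imread("pics/scene_l.png")[190:300,370:470]; cv2.imwrite("pics/l2.png",cv2.resize(im,None,fx=5,fy=5,interpolation=cv2.INTER_CUBIC))
E
```

```text
time: 9.73
position: [0.567, -0.1924, 0.2316]
orientation: [0.0, -0.039, 0.999, -0.0]
contact_force: [0.2, 0.9, -1.9]
grip_width: 0.0353
9.7333 [ 0.567  -0.1924  0.2316] toolx [-0.997  -0.0779 -0.0004] tooly [-0.0779  0.997  -0.0003] z [ 0.0004 -0.0002 -1.    ] F [ 0.1637  0.9242 -1.8556] 0.03533362345293431 j [-0.5164  0.1439  1.7094  0.      1.2878 -2.1652]
```

View pics/l2.png

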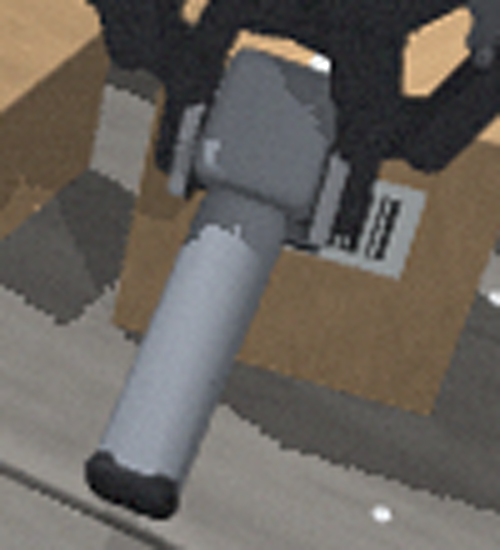

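View pics/wrist_l.png

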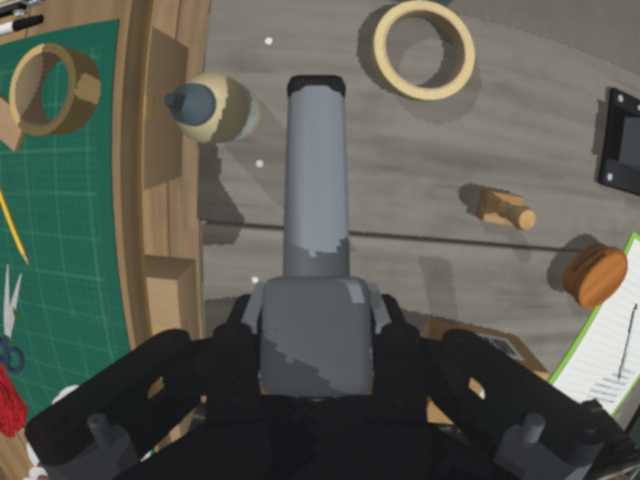

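Run:
```python
from h import *
np.set_printoptions(precision=4,suppress=True)
s=capture("scene"); st=read_state(); o=rot(st["orientation"]).as_matrix(); tcp=st["position"]
n=o[:,1]; fx=-o[:,0]
def pl(x,y,off=0):
    q=tcp+n*off
    p,d=ray(s,370+x/5-.4,190+y/5-.4); P=p+d*((q-p)@n)/(d@n); r=P-tcp; return np.array([r@fx,r[2]])*1000
a,b=pl(133,495),pl(240,220)
print("handle axis",a,b,np.degrees(np.arctan2(*(b-a)[::-1]))+7.7)
# back-face edge of head, -y side corner points: top (325,75?) bottom (300,212)
print("head end corners",pl(330,75,-.018),pl(305,213,-.018),pl(235,55,.018),pl(200,180,.018))
for th in (40,42,45,48):
    t=np.radians(th); 
    for nz in (.085,):
        spot=tcp+fx*(nz+.1)*np.sin(t)-np.array([0,0,1])*(nz+.1)*np.cos(t)
        print(th,spot,np.linalg.norm(spot-[.6922,-.1855,.095]))
nose=tcp+fx*.060-np.array([0,0,.062]); 
for th in (42,46):
    t=np.radians(th); sp=nose+.1*(fx*np.sin(t)-np.array([0,0,np.cos(t)])); print("from seen nose",sp,np.linalg.norm(sp-[.6922,-.1855,.095]))
# carton drift check: tall top right corner etc by eye
```

```text
handle axis [-74.9614 -75.3735] [ -9.3985 -16.9117] 49.423104337588455
head end corners [-39.9837  75.0326] [-12.0863  -2.42  ] [19.302  18.1815] [ 10.1579 -26.3458]
40 [ 0.6855 -0.1835  0.0897] 0.008759446269586529
42 [ 0.6904 -0.1831  0.0939] 0.003205864824003652
45 [ 0.6974 -0.1825  0.1006] 0.008199284833586727
48 [ 0.704  -0.182   0.1076] 0.0176622087537983
from seen nose [ 0.6935 -0.1828  0.0951] 0.002971714085239022
from seen nose [ 0.6985 -0.1824  0.1   ] 0.008586191904086368
```

```bash
python3 -m crank '{"dp":[[0.1,0,0.1],[0.3,0,0.3],[0.3,0,0.3],[0.3,0,0.3],[0.3,0,0.3],[0.3,0,0.3],[0.3,0,0.3],[0.3,0,0.3]],"spin":[0,0,0,0,0,0,0,0],"jaw":[3,3,3,3,3,3,3,3]}' 60; python3 w.py m scene wrist top; python3 -c "
from h import *
print(read_state()['dq'])
a=cv2.imread('pics/top0.png').astype(int);b=cv2.imread('pics/top_m.png').astype(int)
d=abs(a-b).max(2)
print('low carton diff',(d[138:190,282:345]>40).sum(),'tall upper',(d[130:160,355:395]>40).sum(),'oval',(d[195:235,230:272]>40).sum(),'stamp',(d[232:255,302:335]>40).sum())
a=cv2.imread('pics/wrist_l.png').astype(int);b=cv2.imread('pics/wrist_m.png').astype(int)
print('scanner in wrist view, change',(abs(a-b).max(2)[75:390,290:345]>40).sum())"
```

```text
time: 10.55
position: [0.5641, -0.193, 0.2283]
orientation: [0.0, -0.039, 0.999, -0.0]
contact_force: [0.1, -0.4, -2.7]
grip_width: 0.0354
10.55 [ 0.5641 -0.193   0.2283] toolx [-0.997  -0.0776 -0.0001] tooly [-0.0776  0.997  -0.0001] z [ 0.0001 -0.0001 -1.    ] F [ 0.0637 -0.4314 -2.7334] 0.03538085871148939 j [-0.5196  0.1412  1.7187 -0.      1.2816 -2.1681]
[-0.00032755 -0.00185277  0.00121754 -0.00084361  0.0003516  -0.00012318]
low carton diff 0 tall upper 0 oval 0 stamp 0
scanner in wrist view, change 15
```

View pics/scene_m.png

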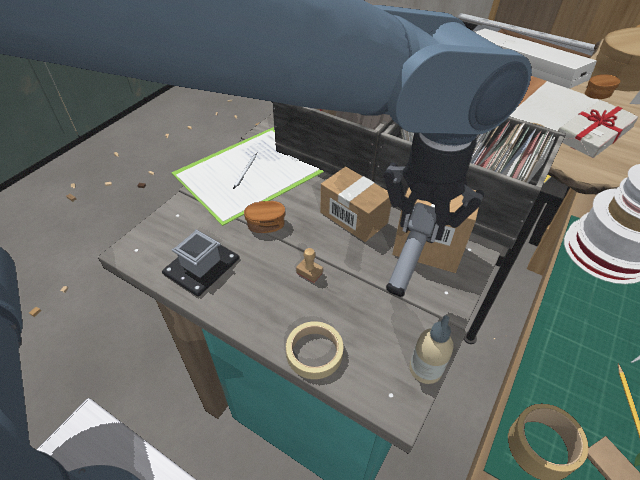

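The scanner is held in front of the tall carton's label. The arm is still, and the cartons and bystanders stand as they did at the start.

```bash
python3 -c "
from cell import *
print(sign_off())"
```

```text
the job is handed in; nothing more can be done
None
```

I drew the scanner out of its holder, aimed it at the tall carton's label, and handed the job in at about 10.6 s with it still held at 60 N. No verdict came back.

**How it was done:** I gripped the head by its flat sides and raised it until the nose was about 1 cm below the cup's rim. Moving the gripper back let the rim turn the scanner in the pads; the push was about 4 N. I then lifted it clear and carried it in front of the label, about 6° off square so the handle kept clear of the glue bottle.

**Last checks:**
- **Steadiness:** the joints were almost still, below 0.002 rad/s, with the fingers at 35.4 mm on the scanner. The wrist view showed no slip in the grip.
- **Nose height:** about 0.166 m, clear of the holder and both cartons.
- **Aim:** the spot works out at about 5 to 15 mm from the label's middle, against the 30 mm allowed.
- **Surroundings:** before and after pictures from above showed no change at the low carton, the visible part of the tall carton, the oval box or the stamp. The glue bottle and tape roll, checked only by eye in the last scene picture, had not moved.

**Where the checks disagreed:** my readings of the lean did not agree. The head's edges and nose gave 39 to 44°, with one outlier at 35°. The handle gave 46 to 50°. All lie within the allowed 25 to 57°. I took about 45° and shifted the final pose 3 mm back and 3 mm down so that either reading stays within the aim tolerance.

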